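# Swipe the stirrer's speed arc up to the set needle

## Task

Set the stirring speed on the grey control pad: put the closed fingertips lightly on the green dot at the low end of its raised, springy arc strip and, without lifting off, follow the strip round to the spot the orange needle points at. Stop there without running past it, and finish with the fingertips still resting lightly on the strip at that spot (the program ends while holding this touch). Only touch the strip: do not press hard, do not shift the pad or its needle, and do not pick up or disturb anything else on the bench.

Things in the scene. Friction and masses are not known exactly. Their poses are not given: they have to be found in the camera images.
- pad: Loose grey control pad (1.8 kg) with white top panel, flat on the bench, 210 (x) x 200 (y) mm, panel 40 mm high, the strip's top 60 mm. Origin: centre of its underside. x: from its near edge to its far edge, y: its left, z: up; yaw within 0.5 rad of the world's. Angles on the pad are about the origin, 0 along +x, positive counterclockwise from above.
- strip (a joint): Press-down of the sprung dark C-shaped strip, m: 0 untouched, 0.010 at its stop; it sinks level wherever pressed; 1 N starts it, 5 N at 5 mm, 9 N at the stop. Its middle line is an arc of radius 70 mm about the pad's origin, 26 mm wide, clockwise from +110 deg (green dot, pad's left) through 0 (far side) to -110 deg (red dot, right).
- low_dot (a point): Centre of the green dot (18 mm across), the low end of the strip at +110 deg, on the untouched strip's top surface.
- early_arc (a point): Point on the strip's middle line at +60 deg, on the untouched top surface: the way to go from the green dot.
- needle (a joint): Angle of the orange set needle, rad: 0 along the pad's +x, growing clockwise from above (so it points at pad angle = minus this value); starts between -0.25 and 1.3. It pivots at the pad's origin, is 48 mm long, lies inside the arc 5.5 to 8.5 mm above the panel (lower than the strip's top even fully pressed) and swings easily if struck.
- needle_aim (a point): The spot the needle points at: on the strip's middle line, 70 mm from the pivot, on the untouched strip's top surface.
- stir_bar: White stir bar, 30 x 10 mm, 9 mm high, lying loose on the pad's near edge. Origin: centre of its underside. Leave alone.
- vial: Small capped amber vial, 18 mm across, 34 mm high, standing loose on the pad's near edge. Origin: centre of its underside. Leave alone.
- pen: Blue pen 135 mm long, 11 mm thick, lying on the bench along the pad's right side. Origin: under its middle. Leave alone.
- dish: Shallow glass dish, 80 mm across, 16 mm high, on the bench at the pad's left. Origin: centre of its underside. Leave alone.
- adaptor: Silver mains adaptor, 75 x 55 x 45 mm with two brass pins towards its -x, loose on the bench further to the left. Origin: centre of its underside. Leave alone.

How it is judged:
On the way, in this order (a step that is already met when the one before it is completed fails the run):
1. the fingertips press the strip at the green dot (value of joint strip above 0.001 m and contact force between the fingers and pad above 0.4 N and horizontal distance between the grasp point and low_dot below 0.014 m), for 0.1 s.
2. they pass along the strip from the green dot (the point at +60 deg), still pressing it (value of joint strip above 0.001 m and contact force between the fingers and pad above 0.4 N and horizontal distance between the grasp point and early_arc below 0.014 m), for 0.02 s.
At the end, for the whole second after the job is handed in: The fingertips still press the strip (1 mm or more down, 0.4 to 15 N) with the tool centre within 14 mm, seen from above, of the spot the needle points at; pad at rest within 12 mm, needle spot within 15 mm and every bystander within 20 mm of where they began (value of joint strip between 0.001 and 0.0105 m and contact force between the fingers and pad between 0.4 and 15 N and horizontal distance between the grasp point and needle_aim below 0.014 m and distance of pad from where it was at the start of the episode below 0.012 m and distance of needle_aim from where it was at the start of the episode below 0.015 m and linear speed of pad below 0.01 m/s and distance of each of stir_bar, vial, pen, dish, adaptor from where it was at the start of the episode below 0.02 m); the arm keeps its last pose, push and grip.
It fails at once if the fingertips are low over the far half of the pad (under about 25 mm above the strip) without pressing the strip: lifted off or off the path (x of the grasp point in the frame of pad above 0.005 m and horizontal distance between the grasp point and pad below 0.1 m and z of the grasp point in the frame of pad below 0.104 m and value of joint strip below 0.0005 m).
It fails at once if the fingertips press on past the needle by more than 22 mm (x of the grasp point in the frame of needle_aim above -0.07 m and y of the grasp point in the frame of needle_aim below -0.022 m and horizontal distance between the grasp point and pad below 0.1 m and value of joint strip above 0.001 m).
It fails at once if the pad is pressed with more than 15 N (contact force between the fingers and pad above 15 N).
It fails at once if the pad is shifted or lifted by more than 12 mm, or the spot its needle points at by more than 15 mm (distance of pad from where it was at the start of the episode above 0.012 m or distance of needle_aim from where it was at the start of the episode above 0.015 m).
It fails at once if a bystander is moved or lifted by more than 20 mm (distance of any of stir_bar, vial, pen, dish, adaptor from where it was at the start of the episode above 0.02 m).
It also fails if it takes over 48 s, if anything falls off the work surface, if the arm or the gripper's body presses on something with over 40 N, if the wrist force passes 120 N, or if a joint passes its speed limit or range.

## Robot

A 6-joint arm with a two-finger parallel gripper is mounted at the origin on the work surface. World frame = base frame: x ahead of the robot, y to its left, z up, the work surface at z = 0. Lengths are in m, angles in rad, forces in N, time in s.
With the tool pointing down it reaches from about 0.3 to 0.75 m from the base axis. Payload 8.5 kg.
Tool frame: the origin (TCP) lies between the finger pads, 19 mm behind the fingertips; this is the grasp point; z points along the fingers, y is the line along which they close (so a half turn about z gives the same grasp; the last joint's range is limited). The gripper opens to 88 mm and grips with 3 to 60 N. Pads are 18 mm wide; open, the fingers measure 123 mm over their backs; the gripper's body (75 mm by 187 mm) begins 45 mm behind the grasp point.
Start: joints at [-1.554, 0.381, 1.297, -0, 1.464, -0.215], TCP at [0.126, -0.535, 0.257] pointing down, gripper open.
Joint ranges: [-3.11, 3.11], [-0.89, 2.33], [0.22, 2.48], [-1.42, 4.56], [0.17, 2.85], [-2.88, 2.88]. Speed limits (rad/s): [2.39, 2.39, 3.14, 3.14, 3.14, 3.14].

## Interface

Orientations are given as a rotation vector (axis times angle).
In Python, from cell import r gives the robot as it stands.
- The arm moves only by the tool move_arm, never from a script. Its argument "increments" is one flat list of numbers, 7 for each row, row after row: the shift along the world's x, y, z in m, then the turn, a rotation vector about the world's x, y, z in degrees, then the closure, from 0 (fully open) to 1 (shut). A call has exactly 10 rows; each row is the pose to reach, as a shift and turn from the pose commanded when the call began; what a row does not reach only later rows make up. A row lasts 1/8 s, in which the tool goes at most 62.5 mm and 10.7 degrees, less where a joint would pass 70% of its speed; a pose out of reach is approached as far as the arm can. A call with a gripper value outside its range is refused whole. The fingers move at their own pace and stop on an object; the grip force is fixed at half the most. Time passes only in rows, so rows that repeat a pose let the fingers close, or fill a call up. It gives the time, the measured TCP pose, the force, the opening and the grip force at its end, in the units of the state.
- r.observe(): the state, without advancing time (a new reading comes with each control period).
- r.camera(name): name is "scene" or "top" or "wrist"; returns a dict with "img" (420x560x3 uint8, blue, green, red), "fovy" (degrees; the focal length in pixels is half the picture's height over the tangent of half this angle, whatever the lens; pixels are square), "cx", "cy" (the principal point, pixels), "rvec" (rotation vector, rad) and "tvec" (3), from world to camera coordinates, as OpenCV has them. Camera axes: x right, y down, z forward; pixel columns grow to the right and rows downward; lengths in m; the calibration is good to about 2 mm. The wrist camera is an equidistant fisheye: a pixel r from the principal point sees the ray r / f radians off the axis. A picture is of the moment at which its call begins. There is no depth.
- r.hand_in(): hands the job in; it is judged then, once.
The state is a dict: "t": time; "joints": joint angles; "joint_vel": joint speeds; "joint_torque": joint torques, N m; "tool_pos": TCP position; "ee_rot": TCP orientation; "wrist_force": force on the tool from outside, world axes, zero at the start; "moment": the same for the moment, N m; "width": finger opening in m; "gripper_force": force on a finger pad.
Only numpy, scipy, OpenCV 4.12 (cv2) and the standard library are available. Lean on these libraries where they do the work, as an engineer would, in place of code of your own. Each camera call takes 0.05 s, during which the arm holds its last target. There are 200 camera calls.

## Working session

There is one attempt and no reset: what is moved stays moved. The work goes in short steps, Python scripts to look and compute and a tool call to move; the robot and the scene stay as the last step left them, time stands still between calls to the robot, and variables do not carry over. Pictures are saved under pics/ and viewed, at most 10 in all, crops included, and the job is handed in when it is done.

Besides the shell and the picture viewer there is one more tool, called after ">>>" as name(argument=value, ...) on one line, values as JSON. move_arm: Moves the arm, as the interface text tells. Its arguments: {"type":"object","properties":{"increments":{"type":"array","items":{"type":"number"}}},"required":["increments"]}

```bash
mkdir -p pics; python3 - <<'E'
from cell import r
import cv2,numpy as np
for n in("top","scene"):
    c=r.camera(n);cv2.imwrite(f"pics/{n}0.png",c["img"]);print(n,c["fovy"],c["cx"],c["cy"],c["rvec"],c["tvec"])
print(r.observe())
E
```

```text
top 57.41949594833718 283.6387119500597 207.18796269635362 [ 2.17852473 -2.19792442  0.10158692] [0.12572797 0.56971412 0.78828052]
scene 42.35399085406229 275.0020650585671 214.58255160902957 [ 2.35269482  0.8123097  -0.30113834] [-0.51447108 -0.12221036  1.25921888]
{'t': 0.1, 'joints': array([-1.55434120e+00,  3.81122943e-01,  1.29815815e+00,  1.38420168e-05,
        1.46361676e+00, -2.15304618e-01]), 'joint_vel': array([-5.18358516e-05, -1.75522889e-03, -8.03786034e-04,  1.21014407e-03,
        1.12641035e-04,  9.74294664e-05]), 'joint_torque': array([ 3.01981941e-03, -4.38650680e+01, -2.24908179e+01,  7.14137591e-02,
        3.41980113e-02, -9.06175001e-05]), 'tool_pos': array([ 0.12632435, -0.53505895,  0.2569116 ]), 'ee_rot': array([-3.11923494e+00, -3.63080821e-01, -2.24921943e-04]), 'wrist_force': array([ 0.29402504,  0.3468772 , -0.57457881]), 'moment': array([ 0.01435717, -0.036728  , -0.04127488]), 'gripper_force': 0.0, 'width': 0.08820519660557716}
```

View pics/top0.png

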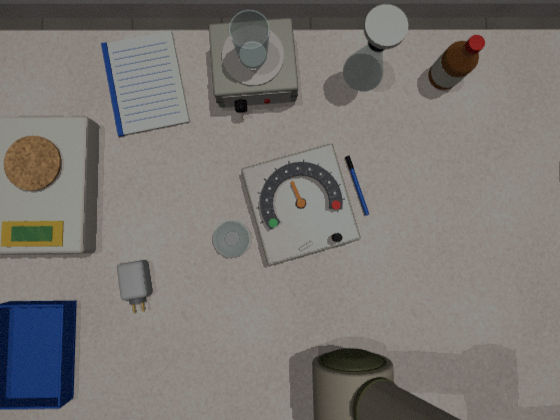

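View pics/scene0.png

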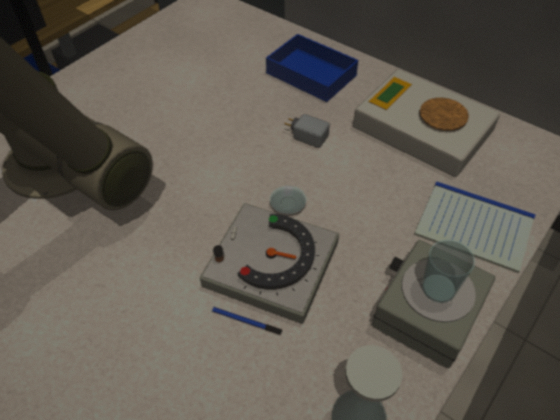

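The top view shows the pad centre at about (300,203), the green dot at (273,223), the red dot at (337,204) and the needle tip near (293,182). The scene view shows the same layout, with the green dot at (274,219), the red dot at (245,271) and the needle from (271,253) to (295,257).

```bash
cat > h.py <<'E'
import cv2,numpy as np
def K(c):
    f=c["img"].shape[0]/2/np.tan(np.radians(c["fovy"])/2); return f
def ray(c,uv,fish=False):
    f=K(c);d=(np.array(uv,float)-[c["cx"],c["cy"]])/f
    if fish:
        t=np.linalg.norm(d)+1e-12; v=np.r_[d/t*np.sin(t),np.cos(t)]
    else: v=np.r_[d,1]
    R=cv2.Rodrigues(np.array(c["rvec"],float))[0]
    return -R.T@np.array(c["tvec"]),R.T@v
def plane(c,uv,z,fish=False):
    o,d=ray(c,uv,fish);return o+d*(z-o[2])/d[2]
def masks(c,box):
    x0,y0,x1,y1=box;h=cv2.cvtColor(c["img"],cv2.COLOR_BGR2HSV).astype(int)
    H,S,V=h[...,0],h[...,1],h[...,2]
    b=np.zeros(H.shape,bool);b[y0:y1,x0:x1]=1
    m=dict(green=b&(H>45)&(H<85)&(S>110)&(V>50),red=b&((H<5)|(H>172))&(S>130)&(V>60),orange=b&(H>=6)&(H<20)&(S>130)&(V>80))
    out={}
    for k,a in m.items():
        n,l,s,ce=cv2.connectedComponentsWithStats(a.astype(np.uint8))
        if n>1:
            i=1+np.argmax(s[1:,4]);ys,xs=np.where(l==i);out[k]=(s[i,4],ce[i],np.c_[xs,ys])
    return out
def measure(c,box,fish=False):
    m=masks(c,box);g=plane(c,m["green"][1],.06,fish);r=plane(c,m["red"][1],.06,fish)
    d=g-r;y=d[:2]/np.linalg.norm(d[:2]);x=np.array([y[1],-y[0]])
    o=(g+r)[:2]/2+x*.07*np.sin(np.radians(20))
    P=np.array([plane(c,p,.047,fish)[:2] for p in m["orange"][2]])-o
    L=np.c_[P@x,P@y]; far=L[np.hypot(*L.T)>.015].mean(0); a=np.arctan2(far[1],far[0])
    aim=o+.07*(np.cos(a)*x+np.sin(a)*y)
    print({k:(int(v[0]),v[1].round(1).tolist()) for k,v in m.items()})
    print("g",g[:2].round(4),"r",r[:2].round(4),"sep",np.linalg.norm(d).round(4),"o",o.round(4),"yaw",np.degrees(np.arctan2(x[1],x[0])).round(2),"needle pad angle",np.degrees(a).round(1),"maxr",np.hypot(*L.T).max().round(4),"aim",aim.round(4))
E
python3 - <<'E'
from cell import r
from h import *
measure(r.camera("top"),(235,140,365,270))
measure(r.camera("scene"),(200,200,345,320))
E
```

```text
{'green': (55, [272.6, 222.3]), 'red': (62, [335.6, 204.5]), 'orange': (117, [297.9, 196.7])}
g [0.5375 0.1437] r [0.5723 0.0163] sep 0.1321 o [0.578  0.0863] yaw 15.28 needle pad angle 7.9 maxr 0.0478 aim [0.6424 0.1139]
{'green': (42, [273.2, 218.5]), 'red': (65, [244.8, 270.6]), 'orange': (132, [278.8, 253.2])}
g [0.5376 0.145 ] r [0.5722 0.0175] sep 0.132 o [0.578  0.0875] yaw 15.21 needle pad angle 7.3 maxr 0.0471 aim [0.6427 0.1143]
```

>>> move_arm(increments=[0.029,0.048,0,0,0,0,1,0.059,0.097,0,0,0,0,1,0.088,0.146,0,0,0,0,1,0.118,0.194,0,0,0,0,1,0.147,0.243,0,0,0,0,1,0.176,0.291,0,0,0,0,1,0.206,0.34,0,0,0,0,1,0.235,0.388,0,0,0,0,1,0.265,0.437,0,0,0,0,1,0.294,0.485,0,0,0,0,1])

```text
t: 1.45
tool_pos: [0.421, -0.0484, 0.2576]
ee_rot: [3.12, 0.363, 0.001]
wrist_force: [0.5, -2.3, 0.5]
width: 0.0008
gripper_force: 0.0
```

>>> move_arm(increments=[0.025,0.04,0,0,0,0,1,0.05,0.082,0,0,0,0,1,0.075,0.124,0,0,0,0,1,0.1,0.165,0,0,0,0,1,0.117,0.194,0,0,0,0,1,0.117,0.194,-0.05,0,0,0,1,0.117,0.194,-0.1,0,0,0,1,0.117,0.194,-0.137,0,0,0,1,0.117,0.194,-0.137,0,0,0,1,0.117,0.194,-0.137,0,0,0,1])

```text
t: 2.7
tool_pos: [0.5381, 0.1438, 0.1219]
ee_rot: [3.12, 0.363, 0.003]
wrist_force: [0.5, -0.0, 0.6]
width: 0.0003
gripper_force: 0.0
```

```bash
python3 - <<'E'
from cell import r
from h import *
c=r.camera("wrist");cv2.imwrite("pics/w1.png",c["img"])
s=r.observe();print(s["tool_pos"],s["wrist_force"])
try: measure(c,(0,0,560,420),True)
except Exception as e: print(e)
E
```

```text
[0.53822571 0.14376973 0.12222899] [-0.82549712  0.97036421  0.55807977]
{'green': (554, [278.6, 235.7]), 'red': (378, [465.3, 225.9]), 'orange': (1150, [374.2, 169.6])}
g [0.5377 0.1447] r [0.5727 0.018 ] sep 0.1314 o [0.5783 0.0877] yaw 15.44 needle pad angle 7.4 maxr 0.0479 aim [0.6428 0.1148]
```

View pics/w1.png

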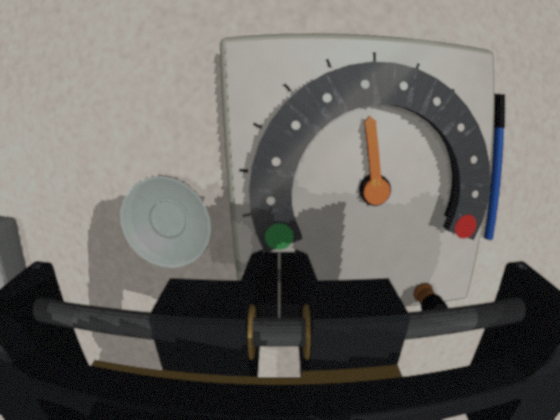

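The wrist view agrees with the earlier measurement: green dot at (279,236), needle pivot at (376,190) and needle tip at (370,120). I'll descend gently onto the dot.

>>> move_arm(increments=[0,0.001,-0.02,0,0,0,1,0,0.001,-0.035,0,0,0,1,0,0.001,-0.04,0,0,0,1,0,0.001,-0.042,0,0,0,1,0,0.001,-0.043,0,0,0,1,0,0.001,-0.044,0,0,0,1,0,0.001,-0.045,0,0,0,1,0,0.001,-0.046,0,0,0,1,0,0.001,-0.047,0,0,0,1,0,0.001,-0.047,0,0,0,1])

```text
t: 4.0
tool_pos: [0.5375, 0.1447, 0.0736]
ee_rot: [3.12, 0.363, 0.001]
wrist_force: [-1.6, -0.1, 6.1]
width: 0.0004
gripper_force: 2.7
```

```bash
python3 - <<'E'
from cell import r
for i in range(4):
    r.camera("top");s=r.observe();print(s["tool_pos"].round(4),s["wrist_force"].round(2))
import numpy as np
o=np.array([.5781,.0875]);y=15.3
p=lambda a:o+.07*np.array([np.cos(np.radians(a+y)),np.sin(np.radians(a+y))])
for a in np.r_[110:5:-5,7.5]: print(a,((p(a)-p(110))*1000).round(1),p(a).round(4))
E
```

```text
[0.5375 0.1447 0.0736] [-1.25 -0.25  5.09]
[0.5375 0.1447 0.0737] [-1.41 -0.24  6.39]
[0.5375 0.1448 0.0737] [-1.26 -0.29  5.69]
[0.5375 0.1447 0.0737] [-1.82  0.51  5.63]
110.0 [0. 0.] [0.5376 0.1446]
105.0 [5.1 3.3] [0.5428 0.1479]
100.0 [10.5  6.2] [0.5482 0.1508]
95.0 [16.2  8.5] [0.5538 0.1532]
90.0 [22.  10.4] [0.5596 0.155 ]
85.0 [27.9 11.7] [0.5656 0.1564]
80.0 [34.  12.6] [0.5716 0.1572]
75.0 [40.1 12.9] [0.5777 0.1575]
70.0 [46.2 12.6] [0.5838 0.1573]
65.0 [52.2 11.9] [0.5899 0.1565]
60.0 [58.2 10.6] [0.5959 0.1552]
55.0 [64.   8.8] [0.6017 0.1534]
50.0 [69.7  6.5] [0.6074 0.1511]
45.0 [75.1  3.7] [0.6128 0.1483]
40.0 [80.3  0.4] [0.6179 0.1451]
35.0 [85.2 -3.3] [0.6228 0.1414]
30.0 [89.7 -7.4] [0.6273 0.1373]
25.0 [ 93.8 -11.9] [0.6315 0.1328]
20.0 [ 97.6 -16.7] [0.6352 0.128 ]
15.0 [100.9 -21.8] [0.6385 0.1228]
10.0 [103.7 -27.2] [0.6414 0.1174]
7.5 [105. -30.] [0.6426 0.1146]
```

>>> move_arm(increments=[0.0025,0.0017,0.001,0,0,0,1,0.005,0.0033,0.001,0,0,0,1,0.0105,0.006,0.001,0,0,0,1,0.016,0.0085,0.001,0,0,0,1,0.022,0.0105,0.001,0,0,0,1,0.028,0.0117,0.001,0,0,0,1,0.034,0.0126,0.001,0,0,0,1,0.04,0.013,0.001,0,0,0,1,0.043,0.013,0.001,0,0,0,1,0.046,0.0126,0.001,0,0,0,1])

```text
t: 5.45
tool_pos: [0.5835, 0.1574, 0.0744]
ee_rot: [-3.12, -0.363, 0.0]
wrist_force: [-3.8, 0.2, 4.6]
width: 0.0003
gripper_force: 2.4
```

```bash
python3 - <<'E'
from cell import r
from h import *
s=r.observe();print(s["tool_pos"].round(4),s["wrist_force"].round(2))
c=r.camera("wrist");cv2.imwrite("pics/w2.png",c["img"])
measure(c,(0,0,560,420),True)
E
```

```text
[0.5835 0.1574 0.0744] [-3.77  0.23  4.58]Traceback (most recent call last):
  File "<stdin>", line 5, in <module>
  File "h.py", line 25, in measure
    m=masks(c,box);g=plane(c,m["green"][1],.06,fish);r=plane(c,m["red"][1],.06,fish)
                                                               ~^^^^^^^
KeyError: 'red'
```

View pics/w2.png

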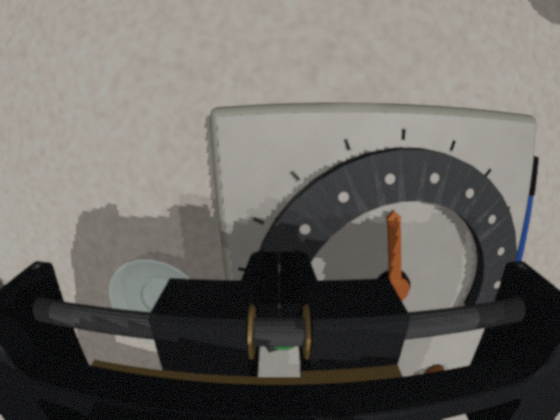

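The needle tip is at (393,212) and the fingers are on the strip near +70°, so nothing looks displaced. Continuing.

>>> move_arm(increments=[0.003,-0.0003,0,0,0,0,1,0.006,-0.0007,0,0,0,0,1,0.009,-0.0013,0,0,0,0,1,0.012,-0.002,0,0,0,0,1,0.018,-0.0038,0,0,0,0,1,0.0235,-0.006,0,0,0,0,1,0.029,-0.009,0,0,0,0,1,0.034,-0.012,0,0,0,0,1,0.0365,-0.014,0,0,0,0,1,0.039,-0.016,0,0,0,0,1])

```text
t: 6.75
tool_pos: [0.6225, 0.1413, 0.0745]
ee_rot: [-3.12, -0.363, -0.0]
wrist_force: [-2.2, 2.9, 4.6]
width: 0.0005
gripper_force: 2.4
```

```bash
python3 - <<'E'
from cell import r
from h import *
s=r.observe();print(s["tool_pos"].round(4),s["wrist_force"].round(2))
c=r.camera("top");cv2.imwrite("pics/t3.png",cv2.resize(c["img"][130:280,220:380],None,fx=4,fy=4))
for k,v in masks(c,(235,140,365,270)).items(): print(k,v[0],v[1],plane(c,v[1],.06)[:2])
E
```

```text
[0.6225 0.1413 0.0745] [-2.22  2.88  4.65]
red 61 [335.31147541 204.78688525] [0.57177134 0.01701522]
orange 22 [295.81818182 190.77272727] [0.60081929 0.0963369 ]
```

View pics/t3.png

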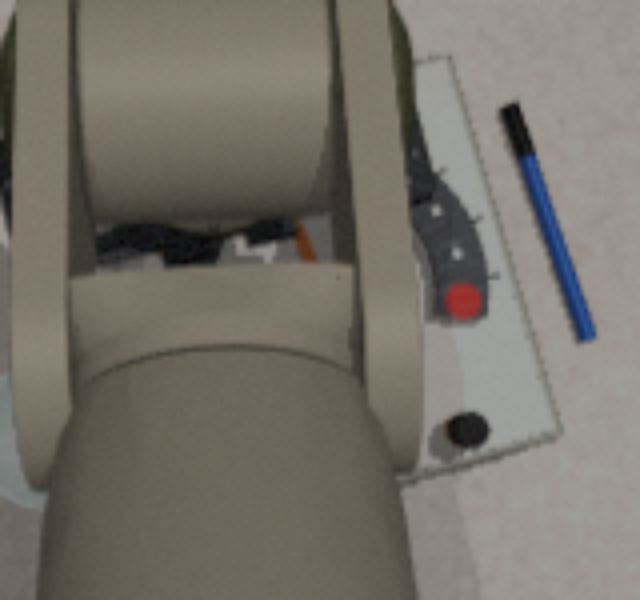

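The arm covers most of the pad, but the red dot at (335,205) in the full picture has not moved. On to the needle's spot.

>>> move_arm(increments=[0.0023,-0.002,0,0,0,0,1,0.0045,-0.004,0,0,0,0,1,0.0087,-0.0086,0,0,0,0,1,0.0124,-0.0134,0,0,0,0,1,0.0157,-0.0185,0,0,0,0,1,0.0172,-0.021,0,0,0,0,1,0.0185,-0.0235,0,0,0,0,1,0.0195,-0.026,0,0,0,0,1,0.0195,-0.026,0,0,0,0,1,0.0195,-0.026,0,0,0,0,1])

```text
t: 8.05
tool_pos: [0.6421, 0.115, 0.0746]
ee_rot: [3.12, 0.363, 0.001]
wrist_force: [0.7, 1.3, 4.3]
width: 0.0007
gripper_force: 2.4
```

```bash
python3 - <<'E'
from cell import r
from h import *
for n in("scene","top"):
    c=r.camera(n)
    if n=="scene": cv2.imwrite("pics/s4.png",cv2.resize(c["img"][180:330,180:360],None,fx=4,fy=4))
    for k,v in masks(c,(200,200,345,320) if n=="scene" else (235,140,365,270)).items(): print(n,k,v[0],v[1],plane(c,v[1],.047 if k=="orange" else .06)[:2])
s=r.observe();print(s["tool_pos"].round(4),s["wrist_force"].round(2))
E
```

```text
scene green 38 [272.76315789 219.76315789] [0.53888471 0.14195428]
scene red 67 [244.95522388 272.02985075] [0.57447344 0.0153165 ]
scene orange 26 [269.         250.65384615] [0.57351786 0.086489  ]
[0.642  0.1151 0.0745] [0.73 1.58 4.82]
```

View pics/s4.png

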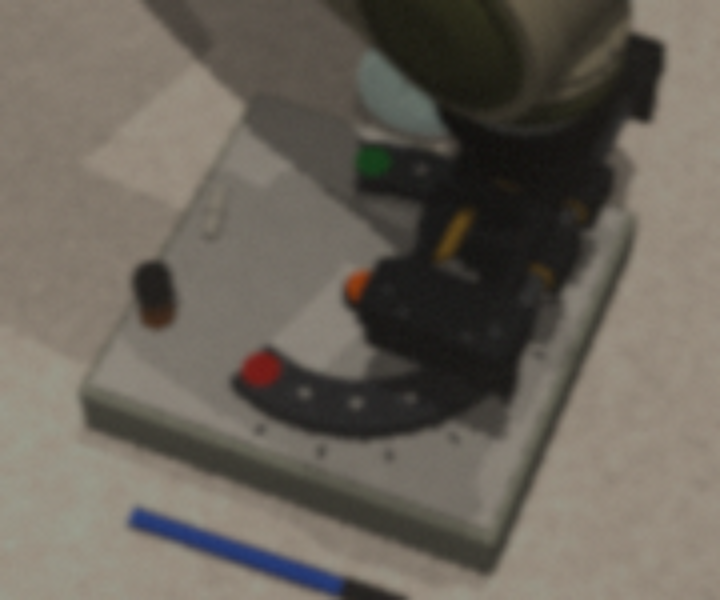

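The fingers rest on the strip over the needle's spot. The dots have shifted by only about 1 px, which fits the strip being pressed down, and the stir bar, vial and pen in view are undisturbed.

```bash
python3 -c "
from cell import r
print(r.hand_in())"
```

```text
the job is handed in; nothing more can be done
None
```

The job is handed in, but no verdict came back: the fingertips followed the strip from the green dot and rest at about 4–5 N, within about 1 mm of my measured needle spot, with no sign of pad movement.

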